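Timed run on the ball track

TASK

Make a timed run on the ball track: switch the timer on by pressing the raised half of its rocker fully over, next press the wide reset key right in, and then press down the finger pad of the track's release lever so that the waiting steel ball rolls down the rails into the catch tray. Work only by pressing with the fingers: do not touch or lift the ball, leave the timer's two small keys and the other things on the bench alone, and finish with the timer on, the ball at rest in the tray, and the lever and the key let go.

Things in the scene. Friction and masses are not known exactly. Their poses are not given: they have to be found in the camera images.
- timer: Electronic timer: fixed grey desk case 210 wide (y) x 150 deep (x) x 80 mm high. Origin on the table under its centre, x to its back, z up. Control panel slopes up to the back at 0.2 rad, normal (-0.199, 0, 0.980). Dark display at the back; in front of it, from left (+y) to right: two small square keys (memory, mode), the wide reset key, the black rocker. It and the DC supply may change places.
- rocker_pivot (a point): Timer's power rocker, black, 34 mm long up the slope x 24 mm wide: middle of its crosswise crease, 5 mm above the panel; axes as the timer's. When off, its far half (towards the display) stands up, the end 4 mm proud; press it 12 mm up the slope from here. When on, that half lies parallel to the panel, 5 mm above it. 60 mm right of the reset key; nothing raised within 12 mm beyond its end.
- power_rocker (a joint): Rocker angle (rad): 0 off (at the start), 0.24 fully on. The far half moves at about 3 N; it stays where it is left, so press it right over until it stops.
- reset_key_top (a point): Centre of the top of the reset key: the widest of the three grey keys, 22 mm up the slope x 44 mm across, its top 8 mm above the panel. The point's z axis is the panel normal; the key slides straight into the panel.
- reset_key (a joint): Travel of the reset key (m): 0 out, 0.004 pressed right in. 1.5 N starts it, 4 N takes it fully in; it springs back.
- mode_key (a joint): Travel of the small square mode key (22 x 22 mm, centre 55 mm to the left of the reset key's centre), 0 to 0.004 m, sprung. Not to be pressed.
- memory_key (a joint): Travel of the small square memory key (22 x 22 mm, 98 mm to the left of the reset key's centre), 0 to 0.004 m, sprung. Not to be pressed.
- track: Ball track, fixed: two 8 mm steel rods (centres 18 mm apart), along the track's x, downhill to +x at 0.13 rad, uphill end at x = -93 mm. Origin on the table below the stop pin, z up; rod centres 105 mm above it. Photogate forks at x = 100 and 210 mm, tops 24 mm above the rod centres. Grey catch tray 110 x 84 mm, centre x = 325 mm, floor 23 and back wall 101 mm up.
- lever_pad (a point): Centre of the top of the release lever's black finger pad, 34 mm along the track x 30 mm across, beside the rods on the track's left: at rest at (30, 50, 112) mm in the track's frame, top level. The lever pivots about a line along the track's y, 105 mm uphill of and 12 mm below this point, so the pad swings down about 23 mm. Site axes turn with it.
- release_lever (a joint): Lever angle (rad): 0 at rest, 0.22 fully down; about 2 N starts it, 4.5 N takes it fully down, it springs back. It carries the stop pin between the rods that holds the ball. The ball is free from about 0.17 and needs half a second to clear the pin: keep the lever down for about a second.
- ball_center (a point): Centre of the steel ball, 25 mm diameter, 64 g, waiting on the rods against the uphill side of the stop pin: about (-15, 0, 121) mm in the track's frame. Once let go it takes 2 to 4 s to roll down and come to rest in the tray, its centre about 36 mm above the table: wait for it.
- ball_block: Bystander: wooden block 130 x 45 x 22 mm carrying three spare balls (43 mm high in all), beside the track on its right.
- spirit_level: Bystander: small aluminium spirit level 100 x 22 x 32 mm, beside the track on its left.
- weight: Bystander: brass knobbed weight, 48 mm diameter, 60 mm high, behind the timer.
- beaker: Bystander: glass beaker, 84 mm across, 110 mm high, behind the DC supply.
- bottle: Bystander: water bottle, 64 mm diameter, 210 mm high, at the far side of the bench.
- screwdriver: Bystander: screwdriver lying flat across the front of the bench, between the robot and the instruments.
- caliper: Bystander: calliper 200 mm long, lying flat at the far side of the bench.
- supply: Bystander: DC supply, fixed, in a grey sloping case like the timer's (200 x 150 x 80 mm, same frame), but with two meters, a round knob and four terminals and no keys; in the middle or at the left of the bench.

How it is judged (in metres and radians):
On the way, in this order (a step that is already met when the one before it is completed fails the run):
1. the timer's rocker is switched fully on (value of joint power_rocker above 0.21 rad), for 0.1 s.
2. with the timer on, the reset key is pressed right in (value of joint reset_key above 0.003 m and value of joint power_rocker above 0.21 rad), for 0.1 s.
3. the release lever is pressed while the ball waits at the stop (value of joint release_lever above 0.13 rad and x of ball_center in the frame of track below 0.03 m), for 0.02 s.
4. the ball has rolled down into the catch tray (x of ball_center in the frame of track above 0.272 m and z of ball_center in the frame of track below 0.06 m), for 0.1 s.
At the end, for the whole second after the job is handed in: The ball lies at rest (under 0.05 m/s) on the floor of the catch tray, the timer's rocker is on (above 0.21 rad), the reset key is out (under 1 mm) and the release lever is back up (under 0.03 rad) (x of ball_center in the frame of track between 0.27 and 0.38 m and y of ball_center in the frame of track between -0.042 and 0.042 m and z of ball_center in the frame of track below 0.048 m and linear speed of ball below 0.05 m/s and value of joint power_rocker above 0.21 rad and value of joint reset_key below 0.001 m and value of joint release_lever below 0.03 rad); the robot touches nothing.
It fails at once if the ball is touched by the robot (contact force between any of the fingers, the arm and ball above 0.2 N).
It fails at once if the ball is lifted off the rails (z of ball_center in the frame of track above 0.135 m).
It fails at once if one of the timer's small keys is pressed (value of joint any of mode_key, memory_key above 0.002 m).
It fails at once if another thing on the bench is moved more than 20 mm (distance of any of ball_block, spirit_level, weight, beaker, bottle, screwdriver, caliper from where it was at the start of the episode above 0.02 m).
It also fails if it takes over 48 s, if anything falls off the work surface, if the arm or the gripper's body presses on something with over 40 N, if the wrist force passes 120 N, or if a joint passes its speed limit or range.

ROBOT

A 6-joint arm with a two-finger parallel gripper is mounted at the origin on the work surface. World frame = base frame: x ahead of the robot, y to its left, z up, the work surface at z = 0. Lengths are in m, angles in degrees, forces in N, time in s.
With the tool pointing down it reaches from about 0.375 to 0.9 m from the base axis. Payload 3.1 kg.
Tool frame: the origin (TCP) lies at the very end of the fingers, on their centre line; the grasp point (between the pads) lies bot.grip_point_offset behind it (bot.grip_point_offset is the distance from the TCP to the grasp point, in m); z points along the fingers, y is the line along which they close (so a half turn about z gives the same grasp; the last joint's range is limited). The gripper opens to 87 mm and grips with 3 to 60 N. Pads are 19 mm wide; open, the fingers measure 117 mm over their backs; the gripper's body (75 mm by 190 mm) begins 51 mm behind the grasp point.
Start: joints at [60.705, 30.224, 82.088, -0, 67.689, -10.227], TCP at [0.204, 0.591, 0.223] pointing down, gripper open.
Joint ranges: [-176.69, 176.69], [-43.24, 126.21], [12.49, 139.97], [-82, 262], [0, 151.66], [-163.58, 163.58]. Speed limits (degrees/s): [159.86, 159.86, 180, 180, 180, 180].

INTERFACE

Orientations are given as a 3x3 rotation matrix whose columns are the frame's x, y, z axes.
In Python, from rig import bot, viewer, ticket gives the robot as it stands.
- The arm moves only by the tool servo_tool, never from a script. Its argument "targets" is a list of rows, each an object with "offset": the shift along the tool's x, y, z in m, a list of three; "dr": the turn, a rotation vector about the tool's x, y, z in degrees, a list of three. In form: [{"offset": [x, y, z], "dr": [ax, ay, az]}, ...]. A call has 1 to 20 rows; each row is the pose to reach, as a shift and turn from the pose commanded when the call began, along the tool's axes at that moment; what a row does not reach only later rows make up. A row lasts 1/12 s, in which the tool goes at most 41.7 mm and 7.16 degrees, less where a joint would pass 70% of its speed; a pose out of reach is approached as far as the arm can. A call with a gripper value outside its range is refused whole. "gripper" is the gripper command: -1 is fully open, 1 is shut, values between are in proportion, set as the call begins (left out, the last holds). The fingers move at their own pace and stop on an object; the grip force is fixed at half the most. Time passes only in rows, so rows that repeat a pose let the fingers close. It gives the time, the measured TCP pose, the force, the opening and the grip force at its end, in the units of the state.
- bot.read_state(): the state, without advancing time (a new reading comes with each control period).
- viewer.capture(name): name is "side" or "top"; returns a dict with "color" (480x640x3 uint8, red, green, blue), "camera_matrix" (3x3 intrinsics, pixels), "k1" (the pictures are not rectified: a ray, as slopes to the right and down, at radius r is drawn at 1 + k1 r^2 times it, then the intrinsics apply), "R" (3x3) and "t" (3): a world point X has camera coordinates R X + t. Camera axes: x right, y down, z forward; pixel columns grow to the right and rows downward; lengths in m; the calibration is good to about 2 mm. A picture is of the moment at which its call begins. There is no depth.
- ticket.hand_in(): hands the job in; it is judged then, once.
The state is a dict: "time_s": time; "joint_positions": joint angles; "qvel": joint speeds; "tau": joint torques, N m; "position": TCP position; "tcp_rot": TCP orientation; "force": force on the tool from outside, world axes, zero at the start; "moment": the same for the moment, N m; "opening": opening from 0.0 (shut) to 1.0 (fully open); "grasp_force": force on a finger pad.
Only numpy, scipy, OpenCV 4.12 (cv2) and the standard library are available. Lean on these libraries where they do the work, as an engineer would, in place of code of your own. Each camera call takes 0.05 s, during which the arm holds its last target. There are 200 camera calls.

## Working session

There is one attempt and no reset: what is moved stays moved. The work goes in short steps, Python scripts to look and compute and a tool call to move; the robot and the scene stay as the last step left them, time stands still between calls to the robot, and variables do not carry over. Pictures are saved under pics/ and viewed, at most 10 in all, crops included, and the job is handed in when it is done.

Besides the shell and the picture viewer there is one more tool, called after "Call:" in YAML: its name, and indented under it one key for each argument. servo_tool: Moves the arm, as the interface text tells. Its arguments: {"type":"object","properties":{"targets":{"type":"array"},"gripper":{"type":"number"}},"required":["targets"]}

```bash
mkdir -p pics; cat > h.py <<'E'
import numpy as np, cv2
from rig import bot, viewer, ticket
def cap(n,f=None):
    c=viewer.capture(n)
    if f: cv2.imwrite('pics/'+f,c['color'][:,:,::-1])
    return c
def ray(c,uv):
    K=np.array(c['camera_matrix']);p=np.linalg.inv(K)@[uv[0],uv[1],1]
    d=p[:2];s=d.copy()
    for _ in range(30): s=d/(1+c['k1']*(s@s))
    R=np.array(c['R']);t=np.array(c['t'])
    return -R.T@t, R.T@np.array([s[0],s[1],1])
def plane(c,uv,z):
    o,d=ray(c,uv); return o+d*(z-o[2])/d[2]
def proj(c,X):
    x=np.array(c['R'])@X+c['t'];s=x[:2]/x[2];s=s*(1+c['k1']*(s@s))
    return (np.array(c['camera_matrix'])@[s[0],s[1],1])[:2]
def tri(c1,u1,c2,u2):
    o1,d1=ray(c1,u1);o2,d2=ray(c2,u2)
    a=np.linalg.lstsq(np.c_[d1,-d2],o2-o1,rcond=None)[0]
    p,q=o1+a[0]*d1,o2+a[1]*d2
    return (p+q)/2,np.linalg.norm(p-q)
E
python3 -c "
from h import *
for n in('top','side'):
    c=cap(n,n+'0.png');print(n,c['camera_matrix'],c['k1'],-np.array(c['R']).T@c['t'],c['R'])
s=bot.read_state();print(s['time_s'],s['tcp_rot'],s['opening'],bot.grip_point_offset)
"
```

```text
top [[532.28282614   0.         318.87113716]
 [  0.         532.28282614 240.53899541]
 [  0.           0.           1.        ]] -0.15435323637505757 [ 0.32332742 -0.02449262  1.2612989 ] [[-2.18532044e-02 -9.99760982e-01  6.45161441e-04]
 [-9.79751767e-01  2.12873641e-02 -1.99081199e-01]
 [ 1.99019882e-01 -4.98266019e-03 -9.79982785e-01]]
side [[546.41443441   0.         316.29859996]
 [  0.         546.41443441 237.47997842]
 [  0.           0.           1.        ]] -0.027578044570229963 [0.41189171 0.78993517 1.11434186] [[-0.98672109 -0.16143961 -0.01785323]
 [-0.11156943  0.75355755 -0.6478451 ]
 [ 0.11804129 -0.63725055 -0.76156286]]
0.1 [[-9.45130415e-01  3.26691951e-01 -9.31031269e-04]
 [ 3.26693122e-01  9.45128909e-01 -1.71741408e-03]
 [ 3.18879211e-04 -1.92734180e-03 -9.99998092e-01]] 1.001919470483433 0.0187
```

View pics/top0.png

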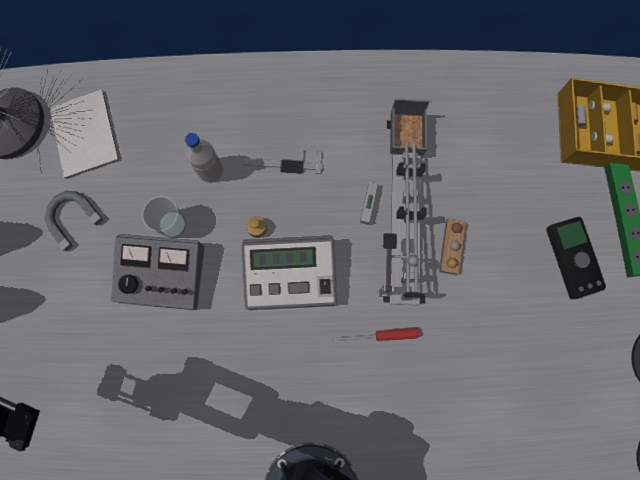

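View pics/side0.png

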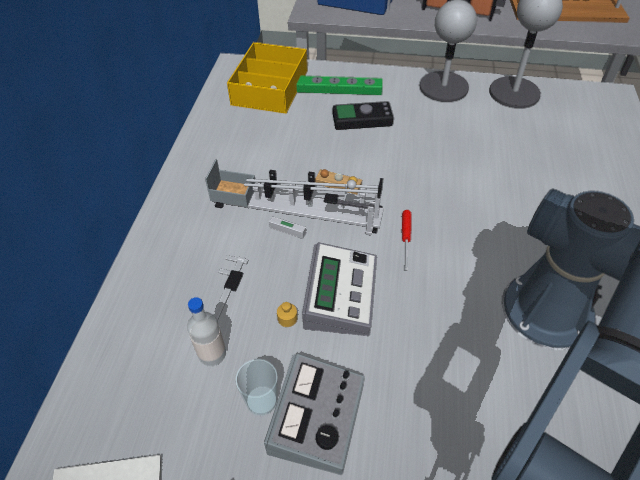

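The top view shows the timer at about (290,272), its reset key at (299,287) and rocker at (325,286), the lever pad at (390,241) and the ball at (413,261). In the side view, the timer is at about (340,288) with the rocker at (359,257), and the pad is at about (331,199). I'll enlarge those areas to get better pixel positions.

```bash
python3 -c "
import cv2,numpy as np
t=cv2.imread('pics/top0.png');s=cv2.imread('pics/side0.png')
f=lambda im,x,y:cv2.resize(im[y:y+75,x:x+100],(400,300),interpolation=cv2.INTER_CUBIC)
o=np.vstack([np.hstack([f(t,240,240),f(t,360,230)]),np.hstack([f(s,295,240),f(s,295,165)])])
for k in range(0,800,40): cv2.line(o,(k,0),(k,4),(0,0,255),1);cv2.line(o,(k,300),(k,304),(0,0,255),1)
cv2.imwrite('pics/z0.png',o)"
```

```text
(no output)
```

View pics/z0.png

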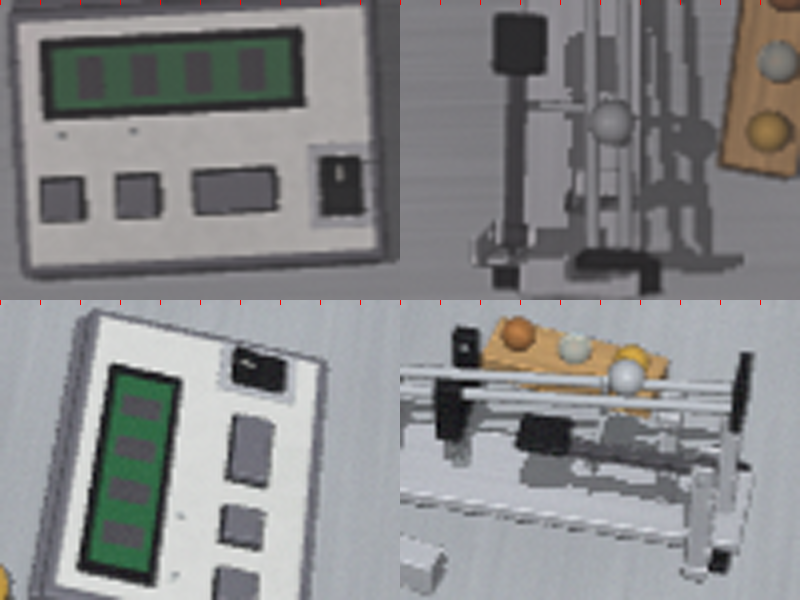

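```bash
python3 -c "
from h import *
t=cap('top');s=cap('side')
P=dict(pad=((389.9,240.1),(331.1,197.9)),ball=((412.6,260.1),(351.6,183.9)),reset=((298.6,287.1),(356.9,277.1)),rock=((324.6,285.9),(359.6,256.9)),mode=((274.1,288.4),(355.1,296.1)))
Q={}
for k,(a,b) in P.items(): Q[k]=tri(t,a,s,b);print(k,Q[k][0].round(4),'gap',Q[k][1].round(4))
d=Q['reset'][0]-Q['rock'][0];print('reset-rock',d,np.linalg.norm(d),np.degrees(np.arctan2(-d[0],d[1])));d=Q['mode'][0]-Q['reset'][0];print(np.linalg.norm(d),np.degrees(np.arctan2(-d[0],d[1])))
# edges of keys
for a,b,z in [((40,199),(340,185),.055)]: print([plane(t,(240+(u+.5)/4-.5,240+(v+.5)/4-.5),z) for u,v in (a,b)])
# panel corners (zoom), front edge & back
# track axis: rod ends on top view
for uv in((603,245),(612,122)): print(plane(t,(360+(uv[0]+.5)/4-.5,230+(uv[1]+.5)/4-.5),.115))
d=Q['pad'][0]-Q['ball'][0];print('pad-ball',d,np.degrees(np.arctan2(d[1],d[0])-np.arctan2(50,45)))
"
```

```text
pad [ 0.5529 -0.1873  0.1111] gap 0.0031
ball [ 0.5054 -0.2332  0.1233] gap 0.0022
reset [0.4599 0.0176 0.0625] gap 0.0009
rock [ 0.4605 -0.0411  0.0665] gap 0.0017
mode [0.4579 0.073  0.0636] gap 0.0011
reset-rock [-0.00063768  0.05874659 -0.00395697] 0.05888316102049998 0.6219115277387479
0.055457575319649816 2.1228785446292737
[array([0.45819906, 0.12962223, 0.055     ]), array([ 0.46276632, -0.04141675,  0.055     ])]
[ 0.4337213  -0.45000842  0.115     ]
[ 0.50219124 -0.46122492  0.115     ]
pad-ball [ 0.04746842  0.04589895 -0.01226936] -3.975820701952501
```

Both views agree to within 3 mm, and the reset–rocker (59 mm) and mode–reset (55 mm) spacings match the description. Next I close the fingers and move above the rocker's far half.

Call:
servo_tool:
  gripper: 1
  targets:
    - {"offset": [-0.231,-0.255,0],"dr": [0,0,-20]}
    - {"offset": [-0.231,-0.255,0],"dr": [0,0,-20]}
    - {"offset": [-0.231,-0.255,0],"dr": [0,0,-20]}
    - {"offset": [-0.231,-0.255,0],"dr": [0,0,-20]}
    - {"offset": [-0.231,-0.255,0],"dr": [0,0,-20]}
    - {"offset": [-0.231,-0.255,0],"dr": [0,0,-20]}
    - {"offset": [-0.231,-0.255,0],"dr": [0,0,-20]}
    - {"offset": [-0.231,-0.255,0],"dr": [0,0,-20]}
    - {"offset": [-0.462,-0.51,0.09],"dr": [0,0,-20]}
    - {"offset": [-0.462,-0.51,0.09],"dr": [0,0,-20]}
    - {"offset": [-0.462,-0.51,0.09],"dr": [0,0,-20]}
    - {"offset": [-0.462,-0.51,0.09],"dr": [0,0,-20]}
    - {"offset": [-0.462,-0.51,0.09],"dr": [0,0,-20]}
    - {"offset": [-0.462,-0.51,0.09],"dr": [0,0,-20]}
    - {"offset": [-0.462,-0.51,0.09],"dr": [0,0,-20]}
    - {"offset": [-0.462,-0.51,0.09],"dr": [0,0,-20]}
    - {"offset": [-0.462,-0.51,0.09],"dr": [0,0,-20]}
    - {"offset": [-0.462,-0.51,0.09],"dr": [0,0,-20]}
    - {"offset": [-0.462,-0.51,0.09],"dr": [0,0,-20]}
    - {"offset": [-0.462,-0.51,0.09],"dr": [0,0,-20]}

```text
time_s: 1.87
position: [0.4734, -0.0419, 0.1323]
tcp_rot: [[-1.0, -0.015, -0.002], [-0.015, 1.0, 0.001], [0.002, 0.001, -1.0]]
force: [-0.4, 0.3, 0.0]
opening: 0.006
grasp_force: 0.0
```

```bash
python3 -c "
from h import *
t=cap('top','t1.png');s=cap('side','s1.png')
st=bot.read_state();print(st['time_s'],st['position'],st['tcp_rot'],st['force'],st['opening'])
p=np.array(st['position']);print(proj(t,p),proj(s,p))
f=lambda c,x,y:cv2.resize(c['color'][y:y+120,x:x+100,::-1],(400,480),interpolation=cv2.INTER_CUBIC)
cv2.imwrite('pics/z1.png',np.hstack([f(t,260,220),f(s,300,180)]))"
```

```text
1.9667 [ 0.47324203 -0.04098515  0.13270478] [[-9.99843291e-01 -1.76772336e-02 -9.53270409e-04]
 [-1.76777004e-02  9.99843620e-01  4.83525995e-04]
 [ 9.44573935e-04  5.00301851e-04 -9.99999429e-01]] [-0.08419195 -0.84193431 -0.68501609] 0.004694587221509058
[324.71688843 276.80547218] [355.06571748 238.73814157]
```

View pics/z1.png

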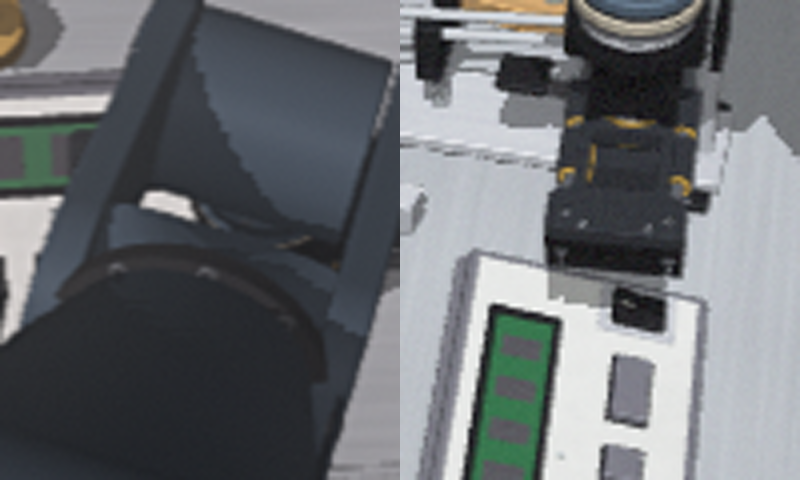

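The side view shows the closed fingers just above and behind the rocker, as planned (the tip projects to (355,239) and the rocker is at (359,257)). The arm hides the top view. Now I descend gently and watch the force.

Call:
servo_tool:
  targets:
    - {"offset": [-0.001,0,0.03],"dr": [0,0,0]}
    - {"offset": [-0.001,0,0.055],"dr": [0,0,0]}
    - {"offset": [-0.001,0,0.06],"dr": [0,0,0]}
    - {"offset": [-0.001,0,0.062],"dr": [0,0,0]}
    - {"offset": [-0.001,0,0.064],"dr": [0,0,0]}
    - {"offset": [-0.001,0,0.064],"dr": [0,0,0]}

```text
time_s: 2.47
position: [0.4753, -0.0416, 0.0693]
tcp_rot: [[-1.0, -0.017, 0.001], [-0.017, 1.0, -0.0], [-0.001, -0.0, -1.0]]
force: [0.6, 0.0, -0.4]
opening: 0.002
grasp_force: 0.0
```

Call:
servo_tool:
  targets:
    - {"offset": [0,0,0.001],"dr": [0,0,0]}
    - {"offset": [0,0,0.002],"dr": [0,0,0]}
    - {"offset": [0,0,0.002],"dr": [0,0,0]}

```text
time_s: 2.72
position: [0.476, -0.0421, 0.0678]
tcp_rot: [[-1.0, -0.016, 0.002], [-0.016, 1.0, -0.0], [-0.002, -0.0, -1.0]]
force: [-0.2, 3.3, 8.0]
opening: 0.004
grasp_force: 3.8
```

Call:
servo_tool:
  targets:
    - {"offset": [0,0,0.001],"dr": [0,0,0]}
    - {"offset": [0,0,0.002],"dr": [0,0,0]}
    - {"offset": [0,0,0.002],"dr": [0,0,0]}

```text
time_s: 2.97
position: [0.4761, -0.0421, 0.0673]
tcp_rot: [[-1.0, -0.016, 0.003], [-0.016, 1.0, -0.0], [-0.003, -0.0, -1.0]]
force: [-2.9, 4.0, 21.8]
opening: 0.004
grasp_force: 11.1
```

Call:
servo_tool:
  targets:
    - {"offset": [0,0,0.001],"dr": [0,0,0]}
    - {"offset": [0,0,0.002],"dr": [0,0,0]}
    - {"offset": [0,0,0.002],"dr": [0,0,0]}

```text
time_s: 3.22
position: [0.4762, -0.0421, 0.067]
tcp_rot: [[-1.0, -0.016, 0.004], [-0.016, 1.0, -0.001], [-0.004, -0.001, -1.0]]
force: [-4.4, 3.7, 37.9]
opening: 0.006
grasp_force: 18.9
```

It has stopped hard at 38 N. I'll lift off and check whether the rocker is fully over.

Call:
servo_tool:
  targets:
    - {"offset": [0,0,-0.03],"dr": [0,0,0]}
    - {"offset": [0,0.04,-0.06],"dr": [0,0,0]}
    - {"offset": [0.015,0.06,-0.06],"dr": [0,0,0]}
    - {"offset": [0.015,0.06,-0.06],"dr": [0,0,0]}

```text
time_s: 3.55
position: [0.4564, 0.0205, 0.1245]
tcp_rot: [[-1.0, -0.019, -0.001], [-0.019, 1.0, 0.001], [0.001, 0.001, -1.0]]
force: [-1.0, 0.3, 1.0]
opening: 0.003
grasp_force: 0.0
```

```bash
python3 -c "
from h import *
t=cap('top','t2.png');s=cap('side','s2.png');s0=cv2.imread('pics/s1.png')
st=bot.read_state();print(st['time_s'],st['position'],st['force'])
f=lambda c,x,y:cv2.resize(c[y:y+48,x:x+40],(400,480),interpolation=cv2.INTER_CUBIC)
cv2.imwrite('pics/z2.png',np.hstack([f(s0,340,230),f(s['color'][:,:,::-1],340,230)]))"
```

```text
3.65 [0.45893068 0.01794973 0.12329735] [-0.11639396 -0.34357416  0.08153472]
```

View pics/z2.png

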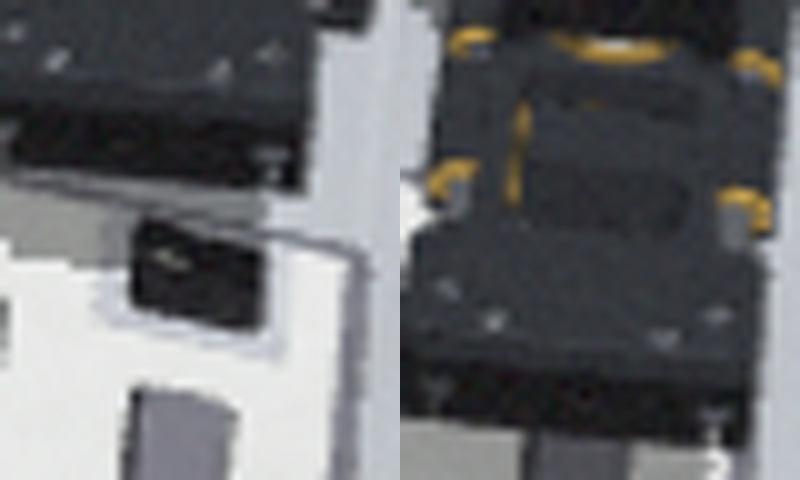

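The gripper hides the rocker, so I'll move it aside towards +y for a clear look.

Call:
servo_tool:
  targets:
    - {"offset": [0,0.04,-0.03],"dr": [0,0,0]}
    - {"offset": [0,0.08,-0.05],"dr": [0,0,0]}
    - {"offset": [0,0.12,-0.05],"dr": [0,0,0]}
    - {"offset": [0,0.16,-0.05],"dr": [0,0,0]}
    - {"offset": [0,0.18,-0.05],"dr": [0,0,0]}
    - {"offset": [0,0.18,-0.05],"dr": [0,0,0]}

```text
time_s: 4.15
position: [0.4573, 0.201, 0.1725]
tcp_rot: [[-1.0, -0.02, 0.002], [-0.02, 1.0, 0.002], [-0.002, 0.001, -1.0]]
force: [0.6, 0.1, -0.1]
opening: 0.007
grasp_force: 0.0
```

```bash
python3 -c "
from h import *
t=cap('top','t3.png');s=cap('side','s3.png');t0=cv2.imread('pics/top0.png');s0=cv2.imread('pics/side0.png')
f=lambda c,x,y:cv2.resize(c[y:y+36,x:x+48],(400,300),interpolation=cv2.INTER_CUBIC)
cv2.imwrite('pics/z3.png',np.vstack([np.hstack([f(s0,335,240),f(s['color'][:,:,::-1],335,240)]),np.hstack([f(t0,295,268),f(t['color'][:,:,::-1],295,268)])]))"
```

```text
(no output)
```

View pics/z3.png

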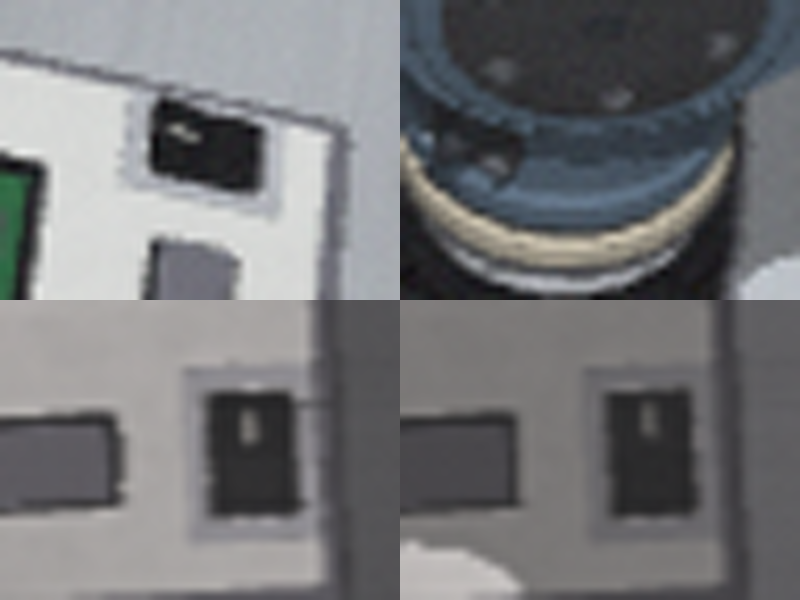

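The top view hints that the rocker is over: its mark has moved and the shadow at its end has gone. That isn't conclusive, so I'll move to the track side for a clear side view.

Call:
servo_tool:
  targets:
    - {"offset": [0,-0.2,-0.07],"dr": [0,0,0]}
    - {"offset": [0,-0.4,-0.07],"dr": [0,0,0]}
    - {"offset": [0,-0.4,-0.07],"dr": [0,0,0]}
    - {"offset": [0,-0.4,-0.07],"dr": [0,0,0]}
    - {"offset": [0,-0.4,-0.07],"dr": [0,0,0]}
    - {"offset": [0,-0.4,-0.07],"dr": [0,0,0]}
    - {"offset": [0,-0.4,-0.07],"dr": [0,0,0]}
    - {"offset": [0,-0.4,-0.07],"dr": [0,0,0]}
    - {"offset": [0,-0.4,-0.07],"dr": [0,0,0]}
    - {"offset": [0,-0.4,-0.07],"dr": [0,0,0]}
    - {"offset": [0,-0.4,-0.07],"dr": [0,0,0]}
    - {"offset": [0,-0.4,-0.07],"dr": [0,0,0]}

```text
time_s: 5.25
position: [0.4617, -0.206, 0.2422]
tcp_rot: [[-1.0, -0.01, -0.0], [-0.01, 1.0, -0.0], [0.0, -0.0, -1.0]]
force: [-0.3, 0.8, 0.5]
opening: 0.007
grasp_force: 0.0
```

```bash
python3 -c "
from h import *
s=cap('side','s4.png');s0=cv2.imread('pics/side0.png')
f=lambda c,x,y:cv2.resize(c[y:y+36,x:x+48],(400,300),interpolation=cv2.INTER_CUBIC)
cv2.imwrite('pics/z4.png',np.hstack([f(s0,335,240),f(s['color'][:,:,::-1],335,240)]))"
```

```text
(no output)
```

View pics/z4.png

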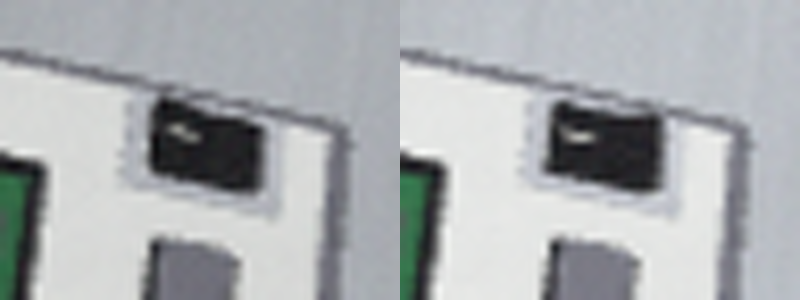

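The side view clearly shows the rocker switched on: its far end (about (550,105) in the crop) has dropped and its near end (660,112) has risen. Next is the reset key at (0.460, 0.018).

Call:
servo_tool:
  targets:
    - {"offset": [0,0.222,0.05],"dr": [0,0,0]}
    - {"offset": [0,0.222,0.05],"dr": [0,0,0]}
    - {"offset": [0,0.222,0.05],"dr": [0,0,0]}
    - {"offset": [0,0.222,0.05],"dr": [0,0,0]}
    - {"offset": [0,0.222,0.05],"dr": [0,0,0]}
    - {"offset": [0,0.222,0.05],"dr": [0,0,0]}
    - {"offset": [0,0.222,0.05],"dr": [0,0,0]}
    - {"offset": [0,0.222,0.13],"dr": [0,0,0]}
    - {"offset": [0,0.222,0.14],"dr": [0,0,0]}
    - {"offset": [0,0.222,0.14],"dr": [0,0,0]}
    - {"offset": [0,0.222,0.14],"dr": [0,0,0]}

```text
time_s: 6.22
position: [0.4564, 0.0198, 0.1004]
tcp_rot: [[-1.0, -0.016, -0.008], [-0.016, 1.0, 0.001], [0.008, 0.002, -1.0]]
force: [1.1, 0.0, 1.1]
opening: 0.003
grasp_force: 0.0
```

Call:
servo_tool:
  targets:
    - {"offset": [-0.003,-0.001,0.015],"dr": [0,0,0]}
    - {"offset": [-0.003,-0.001,0.025],"dr": [0,0,0]}
    - {"offset": [-0.003,-0.001,0.029],"dr": [0,0,0]}
    - {"offset": [-0.003,-0.001,0.031],"dr": [0,0,0]}
    - {"offset": [-0.003,-0.001,0.031],"dr": [0,0,0]}

```text
time_s: 6.63
position: [0.4628, 0.0182, 0.0728]
tcp_rot: [[-1.0, -0.016, 0.002], [-0.016, 1.0, -0.0], [-0.002, -0.0, -1.0]]
force: [0.3, 0.8, -0.0]
opening: 0.007
grasp_force: 0.0
```

Call:
servo_tool:
  targets:
    - {"offset": [0,0,0.001],"dr": [0,0,0]}
    - {"offset": [0,0,0.002],"dr": [0,0,0]}
    - {"offset": [0,0,0.002],"dr": [0,0,0]}

```text
time_s: 6.88
position: [0.4625, 0.0185, 0.0701]
tcp_rot: [[-1.0, -0.016, 0.001], [-0.016, 1.0, -0.0], [-0.001, -0.0, -1.0]]
force: [0.3, -0.2, 0.3]
opening: 0.007
grasp_force: 0.0
```

Call:
servo_tool:
  targets:
    - {"offset": [0,0,0.001],"dr": [0,0,0]}
    - {"offset": [0,0,0.002],"dr": [0,0,0]}
    - {"offset": [0,0,0.002],"dr": [0,0,0]}

```text
time_s: 7.13
position: [0.4627, 0.0185, 0.0677]
tcp_rot: [[-1.0, -0.016, 0.001], [-0.016, 1.0, -0.0], [-0.001, -0.0, -1.0]]
force: [0.5, 0.1, 1.6]
opening: -0.001
grasp_force: 1.1
```

Contact at about z = 0.068. I need about 4 mm more.

Call:
servo_tool:
  targets:
    - {"offset": [0,0,0.001],"dr": [0,0,0]}
    - {"offset": [0,0,0.002],"dr": [0,0,0]}
    - {"offset": [0,0,0.003],"dr": [0,0,0]}
    - {"offset": [0,0,0.003],"dr": [0,0,0]}

```text
time_s: 7.47
position: [0.4632, 0.0185, 0.0648]
tcp_rot: [[-1.0, -0.016, 0.002], [-0.016, 1.0, -0.0], [-0.002, -0.0, -1.0]]
force: [2.2, 0.5, 4.4]
opening: 0.004
grasp_force: 2.4
```

Call:
servo_tool:
  targets:
    - {"offset": [0,0,0.001],"dr": [0,0,0]}
    - {"offset": [0,0,0.002],"dr": [0,0,0]}
    - {"offset": [0,0,0.002],"dr": [0,0,0]}
    - {"offset": [0,0,0.002],"dr": [0,0,0]}

```text
time_s: 7.8
position: [0.4633, 0.0185, 0.0642]
tcp_rot: [[-1.0, -0.016, 0.003], [-0.016, 1.0, -0.0], [-0.003, -0.001, -1.0]]
force: [-0.8, 1.5, 18.6]
opening: 0.003
grasp_force: 9.1
```

The reset key went fully in: 4 mm of travel, then a hard stop at 18.6 N. Next I lift off and go over to the lever pad.

Call:
servo_tool:
  targets:
    - {"offset": [0,0,-0.04],"dr": [0,0,0]}
    - {"offset": [0,0,-0.08],"dr": [0,0,0]}
    - {"offset": [0,0,-0.12],"dr": [0,0,0]}
    - {"offset": [-0.09,-0.207,-0.12],"dr": [0,0,5]}
    - {"offset": [-0.09,-0.207,-0.12],"dr": [0,0,5]}
    - {"offset": [-0.09,-0.207,-0.12],"dr": [0,0,5]}
    - {"offset": [-0.09,-0.207,-0.12],"dr": [0,0,5]}
    - {"offset": [-0.09,-0.207,-0.12],"dr": [0,0,5]}
    - {"offset": [-0.09,-0.207,-0.12],"dr": [0,0,5]}
    - {"offset": [-0.09,-0.207,-0.12],"dr": [0,0,5]}
    - {"offset": [-0.09,-0.207,-0.08],"dr": [0,0,5]}
    - {"offset": [-0.09,-0.207,-0.08],"dr": [0,0,5]}
    - {"offset": [-0.09,-0.207,-0.08],"dr": [0,0,5]}

```text
time_s: 8.88
position: [0.5523, -0.1845, 0.1401]
tcp_rot: [[-0.997, 0.071, -0.008], [0.07, 0.998, 0.005], [0.009, 0.004, -1.0]]
force: [-0.2, -0.0, 0.8]
opening: 0.005
grasp_force: 0.0
```

```bash
python3 -c "
from h import *
t=cap('top','t5.png');s=cap('side','s5.png')
st=bot.read_state();print(st['time_s'],st['position'],st['force']);p=np.array(st['position']);print(proj(t,p),proj(s,p))
f=lambda c,x,y:cv2.resize(c['color'][y:y+100,x:x+100,::-1],(400,400),interpolation=cv2.INTER_CUBIC)
cv2.imwrite('pics/z5.png',np.hstack([f(t,350,190),f(s,290,140)]))"
```

```text
8.9833 [ 0.55513279 -0.18587546  0.14311163] [0.43729363 0.23624112 0.58433228]
[391.12099271 236.85255296] [329.58924288 189.08762084]
```

View pics/z5.png

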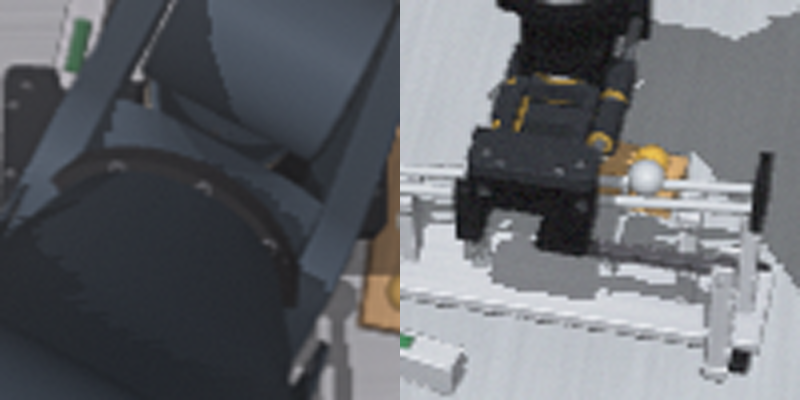

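The side view shows the fingers right over the pad at about (565,230) in the crop, with the ball still at the stop. Now I press down.

Call:
servo_tool:
  targets:
    - {"offset": [0,0,0.02],"dr": [0,0,0]}
    - {"offset": [0,0,0.028],"dr": [0,0,0]}
    - {"offset": [0,0,0.032],"dr": [0,0,0]}
    - {"offset": [0,0,0.036],"dr": [0,0,0]}
    - {"offset": [0,0,0.036],"dr": [0,0,0]}

```text
time_s: 9.4
position: [0.5557, -0.1863, 0.107]
tcp_rot: [[-0.997, 0.071, 0.0], [0.071, 0.997, 0.001], [-0.0, 0.001, -1.0]]
force: [-0.8, 1.9, 3.1]
opening: 0.003
grasp_force: 1.2
```

Call:
servo_tool:
  targets:
    - {"offset": [0,0,0.004],"dr": [0,0,0]}
    - {"offset": [0,0,0.008],"dr": [0,0,0]}
    - {"offset": [0,0,0.012],"dr": [0,0,0]}
    - {"offset": [0,0,0.012],"dr": [0,0,0]}

```text
time_s: 9.73
position: [0.5559, -0.1869, 0.0942]
tcp_rot: [[-0.997, 0.071, 0.001], [0.071, 0.997, 0.0], [-0.001, 0.0, -1.0]]
force: [1.1, 2.4, 3.9]
opening: 0.005
grasp_force: 1.9
```

Call:
servo_tool:
  targets:
    - {"offset": [0,0,0.002],"dr": [0,0,0]}
    - {"offset": [0,0,0.004],"dr": [0,0,0]}
    - {"offset": [0,0,0.004],"dr": [0,0,0]}
    - {"offset": [0,0,0.004],"dr": [0,0,0]}

```text
time_s: 10.07
position: [0.5557, -0.1869, 0.0908]
tcp_rot: [[-0.997, 0.071, 0.0], [0.071, 0.997, 0.0], [-0.0, 0.0, -1.0]]
force: [-0.7, 2.3, 5.6]
opening: 0.008
grasp_force: 2.5
```

Call:
servo_tool:
  targets:
    - {"offset": [0,0,0.001],"dr": [0,0,0]}
    - {"offset": [0,0,0.001],"dr": [0,0,0]}
    - {"offset": [0,0,0.001],"dr": [0,0,0]}
    - {"offset": [0,0,0.001],"dr": [0,0,0]}
    - {"offset": [0,0,0.001],"dr": [0,0,0]}
    - {"offset": [0,0,0.001],"dr": [0,0,0]}
    - {"offset": [0,0,0.001],"dr": [0,0,0]}
    - {"offset": [0,0,0.001],"dr": [0,0,0]}
    - {"offset": [0,0,0.001],"dr": [0,0,0]}
    - {"offset": [0,0,0.001],"dr": [0,0,0]}
    - {"offset": [0,0,0.001],"dr": [0,0,0]}
    - {"offset": [0,0,0.001],"dr": [0,0,0]}
    - {"offset": [0,0,0.001],"dr": [0,0,0]}
    - {"offset": [0,0,0.001],"dr": [0,0,0]}

```text
time_s: 11.23
position: [0.5557, -0.1869, 0.0906]
tcp_rot: [[-0.997, 0.071, 0.001], [0.071, 0.997, -0.0], [-0.001, -0.0, -1.0]]
force: [-0.4, 2.6, 10.0]
opening: 0.003
grasp_force: 4.6
```

The lever is at its stop and I've held it for over a second. Next I lift clear, wait, and check the ball.

Call:
servo_tool:
  targets:
    - {"offset": [0,0,-0.03],"dr": [0,0,0]}
    - {"offset": [0,0,-0.07],"dr": [0,0,0]}
    - {"offset": [0,0,-0.11],"dr": [0,0,0]}
    - {"offset": [0.02,0.04,-0.15],"dr": [0,0,0]}
    - {"offset": [0.05,0.15,-0.15],"dr": [0,0,0]}
    - {"offset": [0.05,0.15,-0.15],"dr": [0,0,0]}
    - {"offset": [0.05,0.15,-0.15],"dr": [0,0,0]}
    - {"offset": [0.05,0.15,-0.15],"dr": [0,0,0]}
    - {"offset": [0.05,0.15,-0.15],"dr": [0,0,0]}
    - {"offset": [0.05,0.15,-0.15],"dr": [0,0,0]}
    - {"offset": [0.05,0.15,-0.15],"dr": [0,0,0]}
    - {"offset": [0.05,0.15,-0.15],"dr": [0,0,0]}
    - {"offset": [0.05,0.15,-0.15],"dr": [0,0,0]}
    - {"offset": [0.05,0.15,-0.15],"dr": [0,0,0]}
    - {"offset": [0.05,0.15,-0.15],"dr": [0,0,0]}
    - {"offset": [0.05,0.15,-0.15],"dr": [0,0,0]}
    - {"offset": [0.05,0.15,-0.15],"dr": [0,0,0]}
    - {"offset": [0.05,0.15,-0.15],"dr": [0,0,0]}
    - {"offset": [0.05,0.15,-0.15],"dr": [0,0,0]}
    - {"offset": [0.05,0.15,-0.15],"dr": [0,0,0]}

```text
time_s: 12.9
position: [0.5163, -0.0337, 0.2396]
tcp_rot: [[-0.997, 0.071, 0.0], [0.071, 0.997, -0.0], [-0.0, -0.0, -1.0]]
force: [0.3, -0.5, -0.9]
opening: 0.006
grasp_force: 0.0
```

Call:
servo_tool:
  targets:
    - {"offset": [0,0,0],"dr": [0,0,0]}
    - {"offset": [0,0,0],"dr": [0,0,0]}
    - {"offset": [0,0,0],"dr": [0,0,0]}
    - {"offset": [0,0,0],"dr": [0,0,0]}
    - {"offset": [0,0,0],"dr": [0,0,0]}
    - {"offset": [0,0,0],"dr": [0,0,0]}
    - {"offset": [0,0,0],"dr": [0,0,0]}
    - {"offset": [0,0,0],"dr": [0,0,0]}
    - {"offset": [0,0,0],"dr": [0,0,0]}
    - {"offset": [0,0,0],"dr": [0,0,0]}
    - {"offset": [0,0,0],"dr": [0,0,0]}
    - {"offset": [0,0,0],"dr": [0,0,0]}
    - {"offset": [0,0,0],"dr": [0,0,0]}
    - {"offset": [0,0,0],"dr": [0,0,0]}
    - {"offset": [0,0,0],"dr": [0,0,0]}
    - {"offset": [0,0,0],"dr": [0,0,0]}
    - {"offset": [0,0,0],"dr": [0,0,0]}
    - {"offset": [0,0,0],"dr": [0,0,0]}
    - {"offset": [0,0,0],"dr": [0,0,0]}
    - {"offset": [0,0,0],"dr": [0,0,0]}

```text
time_s: 14.57
position: [0.5163, -0.0338, 0.2395]
tcp_rot: [[-0.997, 0.071, 0.0], [0.071, 0.997, 0.0], [-0.0, 0.0, -1.0]]
force: [0.6, 0.2, 1.0]
opening: 0.005
grasp_force: 0.0
```

```bash
python3 -c "
from h import *
t=cap('top','t6.png');s=cap('side','s6.png');st=bot.read_state();print(st['time_s'],st['position'],st['force'])
f=lambda c,x,y:cv2.resize(c['color'][y:y+150,x:x+100,::-1],(400,600),interpolation=cv2.INTER_CUBIC)
g=cv2.resize(s['color'][140:240,195:395,::-1],(400,200)); h=cv2.resize(s['color'][240:276,335:383,::-1],(400,300),interpolation=cv2.INTER_CUBIC)
cv2.imwrite('pics/z6.png',np.hstack([f(t,355,90),np.vstack([g,h,np.zeros((100,400,3),np.uint8)])]))"
```

```text
14.6667 [ 0.51629301 -0.03377423  0.23953824] [-0.79767445 -0.19264815  0.24023142]
```

View pics/z6.png

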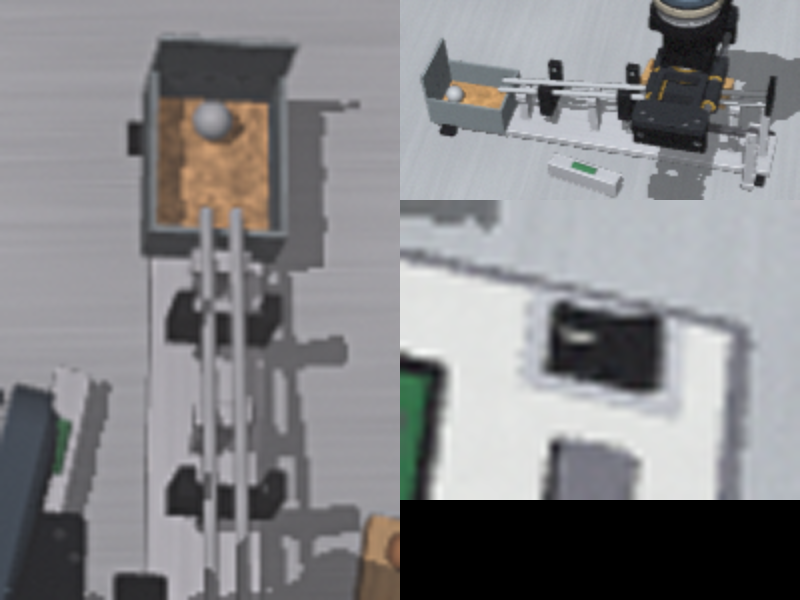

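The ball is in the tray (about (213,122) in the crop), the rocker is on, and the lever and key are released. I'll wait a little longer, confirm the ball is still, and hand in.

Call:
servo_tool:
  targets:
    - {"offset": [0,0,0],"dr": [0,0,0]}
    - {"offset": [0,0,0],"dr": [0,0,0]}
    - {"offset": [0,0,0],"dr": [0,0,0]}
    - {"offset": [0,0,0],"dr": [0,0,0]}
    - {"offset": [0,0,0],"dr": [0,0,0]}
    - {"offset": [0,0,0],"dr": [0,0,0]}
    - {"offset": [0,0,0],"dr": [0,0,0]}
    - {"offset": [0,0,0],"dr": [0,0,0]}
    - {"offset": [0,0,0],"dr": [0,0,0]}
    - {"offset": [0,0,0],"dr": [0,0,0]}
    - {"offset": [0,0,0],"dr": [0,0,0]}
    - {"offset": [0,0,0],"dr": [0,0,0]}
    - {"offset": [0,0,0],"dr": [0,0,0]}
    - {"offset": [0,0,0],"dr": [0,0,0]}
    - {"offset": [0,0,0],"dr": [0,0,0]}
    - {"offset": [0,0,0],"dr": [0,0,0]}

```text
time_s: 16.0
position: [0.5163, -0.0338, 0.2395]
tcp_rot: [[-0.997, 0.071, 0.0], [0.071, 0.997, 0.0], [-0.0, 0.0, -1.0]]
force: [-0.2, 0.0, -0.7]
opening: 0.006
grasp_force: 0.0
```

```bash
python3 -c "
from h import *
a=cv2.imread('pics/t6.png')[:,:,::-1].astype(int)
b=cap('top')['color'].astype(int)
r=np.s_[110:150,392:425]
d=np.abs(a[r]-b[r]).max();print(d)
if d<40: print(ticket.hand_in())
"
```

```text
3
the job is handed in; nothing more can be done
None
```

The timed run is done and handed in at about 16 s: the timer was switched on, the reset key pressed right in and the lever held down over a second; the last views showed the rocker on and the ball at rest in the tray, with lever and key let go, though the hand-in gave no verdict.

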